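Put away a stacked delivery of fastener packages

TASK

Put away the delivery: take the stack of four packages apart from the top down, setting each one flat inside the empty black tray made for its outline before you take the next (small carton in the smallest rectangular tray, tub in the round tray, medium carton in the medium tray, long carton in the long tray). Keep the packages upright and set them down, do not drop them; leave the glass jar and the steel pipe coupling standing where they are.

Things in the scene. Friction and masses are not known exactly. Their poses are not given: they have to be found in the camera images.
- small_carton: Small brown cardboard carton, 56 (own x) x 32 (own y) x 36 mm high, about 120 g; starts on top of the stack, on the tub, at any small angle to it. Origin: centre of the underside; z up. 
- tub: Round white plastic tub with a flat grey lid, closed and solid, 42 mm high; lid 60 mm diameter and 8 mm thick at the top, body below it slightly narrower (57 mm tapering to 52 mm at the foot), about 200 g; second from the top, on the medium carton. Origin: centre of the underside; z up. 
- medium_carton: White carton with a tape strip, 95 (own x) x 58 (own y) x 40 mm high, about 350 g; third from the top, on the long carton. Origin: centre of the underside; z up. 
- long_carton: Brown cardboard carton, 150 (own x) x 60 (own y) x 44 mm high, about 500 g; at the bottom of the stack, on the table. Origin: centre of the underside; z up. 
- small_tray: Fixed black open tray with a dark grey floor, 12 mm high overall, floor top 4 mm above the table, 4 mm walls; inside 76 (own x) x 52 (own y) mm. Place of the small carton, lengthwise. Origin: centre of the underside; z up. 
- round_tray: Fixed black open tray with a dark grey floor, 12 mm high overall, floor top 4 mm above the table, 4 mm walls; inside diameter 80 mm. Place of the tub. Origin: centre of the underside; z up. 
- medium_tray: Fixed black open tray with a dark grey floor, 12 mm high overall, floor top 4 mm above the table, 4 mm walls; inside 115 (own x) x 78 (own y) mm. Place of the medium carton, lengthwise. Origin: centre of the underside; z up. 
- long_tray: Fixed black open tray with a dark grey floor, 12 mm high overall, floor top 4 mm above the table, 4 mm walls; inside 170 (own x) x 80 (own y) mm. Place of the long carton, lengthwise. Origin: centre of the underside; z up. 
- jar: Bystander: glass jar with a steel lid, 48 mm diameter, 56 mm high, loose, standing between the places. Origin: centre of the underside; z up. 
- coupling: Bystander: open steel hexagon pipe coupling, 46 mm across flats, 34 mm high, loose, standing between the places. Origin: centre of the underside; z up. Other stock (bins, crate, cartons, up to 125 mm high) is fixed along the table's far edge (x above 0.77) and sides (y above 0.53 or below -0.53), and a low tub beside the robot base.
Not all that is in view belongs to the job. Leave any purple or red look-alike of the long_tray alone. Several things have the shape of the medium_carton; the one meant has the colours described above.

How it is judged:
By the outcome, as a careful person would: the job done as asked, in the order asked, and still so for the second after the job is handed in, with the robot touching nothing.
It also fails if it takes over 122 s, if anything falls off the work surface, if the arm or the gripper's body presses on something with over 40 N, if the wrist force passes 120 N, or if a joint passes its speed limit or range.

ROBOT

A 7-joint arm with a two-finger parallel gripper is mounted at the origin on the work surface. World frame = base frame: x ahead of the robot, y to its left, z up, the work surface at z = 0. Lengths are in m, angles in rad, forces in N, time in s.
With the tool pointing down it reaches from about 0.425 to 0.825 m from the base axis. Payload 3.6 kg.
Tool frame: the origin (TCP) lies at the centre of the arm's flange, where the gripper is bolted on; the fingertips stand 173 mm ahead of it and the grasp point (between the pads) lies 155 mm ahead of it (robot.grip_point_offset is the distance from the TCP to the grasp point, in m); z points along the fingers, y is the direction in which the jaws open and shut (so a half turn about z gives the same grasp; the last joint's range is limited). The gripper opens to 85 mm and grips with 20 to 120 N. Pads are 22 mm wide; open, the fingers measure 114 mm over their backs; the gripper's body (76 mm by 85 mm) begins 54 mm behind the grasp point. The pads swing forward as they close: fully open they stand 13 mm farther back than shut.
Start: joints at [1.242, 0.615, -0.013, 1.423, 0.008, 1.103, -0.04], TCP at [0.193, -0.621, 0.405] pointing down, gripper open.
Joint ranges: [-3.12, 3.12], [-0.3, 2.06], [-1.34, 1.32], [0.26, 2.42], [-1.36, 4.5], [0.01, 1.98], [-2.84, 2.84]. Speed limits (rad/s): [2.79, 2.79, 3.14, 3.14, 3.14, 3.14, 3.14].

INTERFACE

Orientations are given as a 3x3 rotation matrix whose columns are the frame's x, y, z axes.
In Python, from cell import telemetry, optics, workorder, robot gives the robot as it stands. The module is installed in compiled form; this text tells all that it offers.
- The arm moves only by the shell command python3 -m crank 'ROWS' [OPENING] [FORCE]. ROWS is text: rows parted by semicolons, each of 4 numbers parted by spaces: the shift along the tool's x, y, z in mm, then the turn about the tool's z in degrees. In form: x y z turn; .... A call has 1 to 10 rows; each row shifts and turns the commanded pose from where the row before left it, along the tool's axes as they then stand; what a row does not reach is not made up. A row lasts 1/12 s, in which the tool goes at most 41.7 mm and 7.16 degrees, less where a joint would pass 70% of its speed; a pose out of reach is approached as far as the arm can. A call is refused whole if a number of a shift passes 41.7 or a number of a turn 7.16, either way. A call with a gripper value outside its range is refused whole. OPENING is the opening in per cent of the stroke, from 0 (shut) to 100 (fully open), set as the call begins (- or left out, the last holds). The fingers move at their own pace and stop on an object; FORCE is the grip in N (left out, the last holds). Time passes only in rows, so rows that do not move let the fingers close. It gives the time, the measured TCP pose, the force and the opening at its end, in the units of the state.
- telemetry.observe(): the state, without advancing time (a new reading comes with each control period).
- optics.grab_frame(name): name is "scene" or "side" or "wrist"; returns (picture, depth): 400x640x3 uint8, red, green, blue; 400x640 float32, m along the optical axis (not along the pixel's ray), 0 where there is no reading.
- optics.get_calibration(name): a dict with "fx", "fy", "cx", "cy" (pixels), "k1" (the pictures are not rectified: a ray, as slopes to the right and down, at radius r is drawn at 1 + k1 r^2 times it, then the intrinsics apply), "T" (4x4, takes a point from camera to world coordinates). Camera axes: x right, y up, looking along -z (the intrinsics and any distortion apply to the point x, -y, -z); pixel columns grow to the right and rows downward; lengths in m; the calibration is good to about 2 mm. A picture is of the moment at which its call begins: read the wrist's pose just before it. get_calibration takes no time and is no camera call; for the wrist camera it gives the pose at the moment of the call.
- workorder.hand_in(): hands the job in, once; it reports no verdict.
Trained networks look in the newest picture that a camera, given by its name, has taken for a name from the list of things; names that differ only in an ending like _2 or _b are one class to them, and where a whole thing is asked for, a point or a joint stands for the part that bears it (a point fixed in the world has none). Each returns a list of dicts, best first, with "score" (0 to 1); they miss things now and then, are a little off and sometimes report something else, mostly with a low value. They report only what shows in the picture. A call takes as long as a camera call. They do not tell look-alikes from the thing itself.
- optics.find_in(camera, query): "pixel" ([column, row] in pixels, amid what is visible of it).
The state is a dict: "time_s": time; "joint_positions": joint angles; "qvel": joint speeds; "effort": joint torques, N m; "ee_pos": TCP position; "tcp_rot": TCP orientation; "ft_force": force on the tool from outside, world axes, zero at the start; "wrist_torque": the same for the moment, N m; "width": finger opening in m.
Only numpy, scipy, OpenCV 4.12 (cv2) and the standard library are available. Lean on these libraries where they do the work, as an engineer would, in place of code of your own. Each camera call takes 0.05 s, during which the arm holds its last target.

## Working session

There is one attempt and no reset: what is moved stays moved. The work goes in short steps, Python scripts to look and compute and a shell command to move; the robot and the scene stay as the last step left them, time stands still between calls to the robot, and variables do not carry over. Pictures are saved under pics/ and viewed, and the job is handed in when it is done.

```bash
mkdir -p pics; ls
cat > h.py <<'E'
import numpy as np, cv2
from cell import telemetry, optics, workorder, robot
def grab(n,save=None):
    c=optics.get_calibration(n); im,d=optics.grab_frame(n)
    if save: cv2.imwrite('pics/'+save,im[:,:,::-1])
    return c,im,d
def cloud(c,d):
    v,u=np.mgrid[0:400,0:640].astype(float)
    K=np.array([[c['fx'],0,c['cx']],[0,c['fy'],c['cy']],[0,0,1.]])
    p=np.stack([(u-c['cx'])/c['fx'],(v-c['cy'])/c['fy']],-1)
    q=p.copy()
    for _ in range(10):
        q=p/(1+c['k1']*(q**2).sum(-1,keepdims=True))
    P=np.stack([q[...,0]*d,-q[...,1]*d,-d],-1)
    W=P@c['T'][:3,:3].T+c['T'][:3,3]
    W[d<=0]=np.nan
    return W
E
python3 - <<'E'
from h import *
s=telemetry.observe();print(s['time_s'],s['ee_pos'],s['tcp_rot'],s['width'])
for n in('scene','side','wrist'):
    c,im,d=grab(n,n+'0.png');np.savez(n+'0.npz',im=im,d=d,**c);print(n,c['T'].round(3).tolist(),c['fx'],c['k1'])
    for q in ['small_carton','tub','medium_carton','long_carton','small_tray','round_tray','medium_tray','long_tray','jar','coupling'] if n=='scene' else []:
        W=cloud(c,d)
        for r in optics.find_in(n,q)[:3]:
            u,v=map(int,r['pixel']);print(q,r['pixel'],round(r['score'],2),W[v,u].round(3))
print(telemetry.observe()['time_s'])
E
```

```text
pics
0.0 [ 0.19312249 -0.62030902  0.4035009 ] [[ 9.54790265e-01  2.97279237e-01 -7.77901001e-04]
 [ 2.97280254e-01 -9.54786906e-01  2.53261693e-03]
 [ 1.01647363e-05 -2.64937259e-03 -9.99996490e-01]] 0.0853883631482665
scene [[-0.825, -0.464, 0.322, 0.781], [0.565, -0.662, 0.493, 0.585], [-0.016, 0.589, 0.808, 1.049], [0.0, 0.0, 0.0, 1.0]] 499.64219252275484 0.015762235737802856
small_carton [246.9, 99.5] 0.87 [ 0.396 -0.307  0.161]
tub [250.3, 117.9] 0.82 [ 0.403 -0.286  0.118]
medium_carton [247.4, 128.8] 0.79 [ 0.414 -0.291  0.079]
medium_carton [291.5, 157.2] 0.78 [ 0.356 -0.169  0.038]
medium_carton [251.5, 117.0] 0.45 [ 0.4   -0.286  0.116]
long_carton [250.7, 141.3] 0.82 [ 0.417 -0.28   0.04 ]
long_carton [248.9, 126.5] 0.53 [ 0.409 -0.293  0.082]
small_tray [411.3, 315.8] 0.83 [0.373 0.339 0.006]
round_tray [188.1, 182.5] 0.83 [ 0.611 -0.28   0.002]
medium_tray [279.4, 239.0] 0.67 [0.508 0.01  0.007]
long_tray [363.4, 234.9] 0.9 [0.33  0.113 0.001]
long_tray [459.6, 265.5] 0.79 [0.201 0.309 0.005]
long_tray [301.5, 356.3] 0.58 [0.621 0.277 0.006]
jar [412.3, 317.2] 0.25 [0.374 0.344 0.005]
jar [249.4, 116.0] 0.24 [ 0.404 -0.287  0.121]
coupling [309.9, 277.4] 0.69 [0.513 0.148 0.034]
side [[-0.988, 0.112, -0.106, 0.278], [-0.155, -0.715, 0.682, 0.821], [0.0, 0.69, 0.724, 0.984], [0.0, 0.0, 0.0, 1.0]] 420.012695135866 -0.013490228552660738
wrist [[0.299, 0.922, 0.246, 0.255], [-0.954, 0.289, 0.077, -0.601], [-0.0, -0.258, 0.966, 0.374], [0.0, 0.0, 0.0, 1.0]] 338.10427124012267 -0.04932167201437397
0.65
```

View pics/scene0.png

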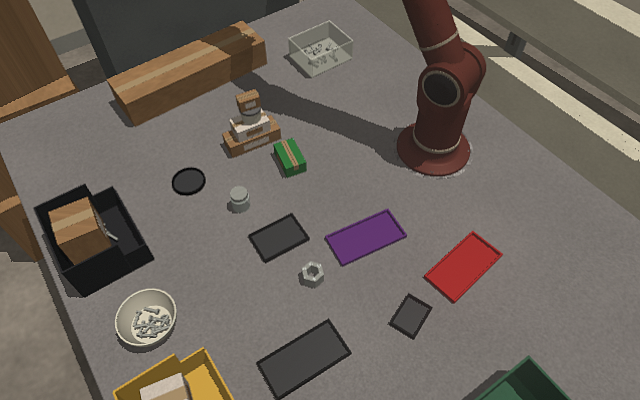

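View pics/side0.png

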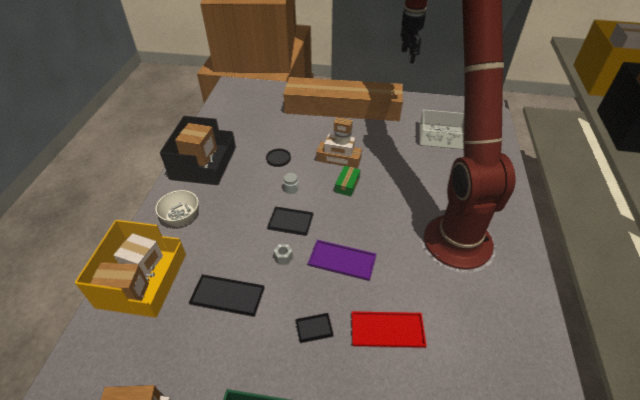

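View pics/wrist0.png

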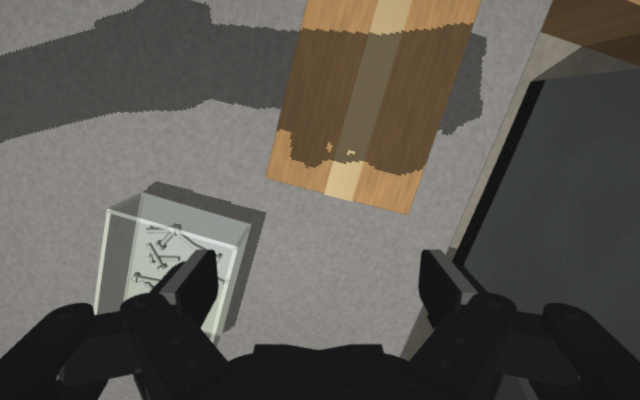

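The networks agree with the pictures: the stack is at (250,120) in scene, with the black round tray at (188,181), medium (279,238), long (303,357) and small (411,316). The purple and red trays and the green carton are decoys. Next I measure the poses.

```bash
cat > m.py <<'E'
from h import *
def rect(P):
    P=P[:,:2]*1000
    (cx,cy),(w,h),a=cv2.minAreaRect(P.astype(np.float32))
    if w<h: w,h,a=h,w,a+90
    return (round(cx,1),round(cy,1)),(round(w,1),round(h,1)),round((a+90)%180-90,1)
if __name__=='__main__':
    seeds={'small':(.373,.339),'round':(.611,-.28),'medium':(.508,.01),'long':(.621,.277)}
    for n in('scene','side'):
        z=dict(np.load(n+'0.npz')); im,d=z['im'],z['d'];W=cloud(z,d)
        print(n)
        for k,(x,y) in seeds.items():
            r=np.hypot(W[...,0]-x,W[...,1]-y)
            m=(r<.13)&(im.max(-1)<75)&(W[...,2]<.02)&(W[...,2]>-.02)
            nl,lab,st,ce=cv2.connectedComponentsWithStats(m.astype(np.uint8))
            i=1+np.argmax(st[1:,4]); print(k,rect(W[lab==i]),st[i,4],np.nanmedian(W[lab==i][:,2]).round(4))
        # heights bands
        for lab_,x,y,r0,zl,zh in [('small',.4,-.3,.12,.150,.172),('smallbody',.4,-.3,.12,.130,.172),('tub',.4,-.3,.12,.116,.135),('tubtop',.4,-.3,.12,.122,.130),('med',.4,-.3,.12,.048,.088),('medtop',.4,-.3,.12,.080,.088),('long',.4,-.3,.14,.008,.048),('longtop',.4,-.3,.14,.040,.048),('green',.356,-.169,.07,.03,.05),('jar',.52,-.15,.06,.03,.08),('coup',.513,.148,.05,.015,.06)]:
            r=np.hypot(W[...,0]-x,W[...,1]-y); m=(r<r0)&(W[...,2]>zl)&(W[...,2]<zh)
            if lab_ not in('green','jar','coup'): m&=~((im[...,1]>im[...,0].astype(int)+15))
            if m.sum()>5: print(lab_,rect(W[m]),m.sum())
E
python3 m.py
```

```text
scene
small ((374.5, 337.2), (92.2, 64.3), 20.7) 446 0.0097
round ((610.6, -282.1), (98.1, 86.4), -89.9) 745 0.0045
medium ((504.6, 2.1), (130.0, 95.6), -3.3) 1676 0.0044
long ((618.5, 281.3), (183.5, 94.5), -2.6) 3735 0.0049
small ((388.2, -314.5), (57.3, 39.9), -9.1) 276
smallbody ((388.2, -314.5), (57.5, 39.9), -9.1) 403
tub ((394.8, -300.0), (61.2, 32.8), -26.3) 170
tubtop ((396.7, -298.2), (57.5, 27.4), -29.7) 110
med ((387.5, -306.7), (115.3, 64.8), -8.4) 673
medtop ((396.1, -309.3), (97.3, 62.6), -7.2) 326
long ((378.6, -280.8), (211.5, 149.8), -53.6) 987
longtop ((404.2, -255.7), (163.6, 150.8), 82.5) 405
green ((352.7, -182.3), (100.6, 58.9), 79.1) 640
jar ((534.4, -131.8), (46.0, 44.5), -79.8) 313
coup ((498.7, 140.7), (51.1, 48.2), -51.5) 346
side
small ((375.6, 336.6), (85.1, 70.0), 20.7) 828 0.0044
round ((608.8, -279.1), (88.3, 85.7), -76.1) 359 0.0049
medium ((505.1, 3.3), (126.4, 91.3), -3.6) 953 0.0045
long ((619.5, 281.7), (186.0, 95.6), -2.5) 2117 0.0041
small ((385.8, -315.9), (57.8, 39.9), -7.8) 150
smallbody ((385.7, -315.4), (58.0, 39.9), -6.2) 246
tub ((381.7, -300.2), (61.2, 37.2), 12.1) 113
tubtop ((382.6, -296.7), (53.4, 29.3), 6.0) 66
med ((387.9, -308.5), (108.3, 65.6), -3.3) 419
medtop ((393.9, -309.8), (96.1, 62.1), -4.7) 195
long ((394.3, -306.8), (274.8, 138.3), -47.8) 618
longtop ((399.5, -255.1), (169.7, 150.8), 84.7) 268
green ((349.4, -183.4), (100.3, 59.5), 79.1) 397
jar ((529.4, -134.7), (48.0, 44.1), -85.3) 191
coup ((495.6, 139.2), (53.3, 47.6), 65.1) 245
```

Run:
```python
import cv2
a=cv2.imread('pics/scene0.png')[80:170,205:320];b=cv2.imread('pics/side0.png')[105:200,300:380]
cv2.imwrite('pics/cropA.png',cv2.resize(a,None,fx=5,fy=5));cv2.imwrite('pics/cropB.png',cv2.resize(b,None,fx=5,fy=5))
```

```text
(no output)
```

View pics/cropA.png

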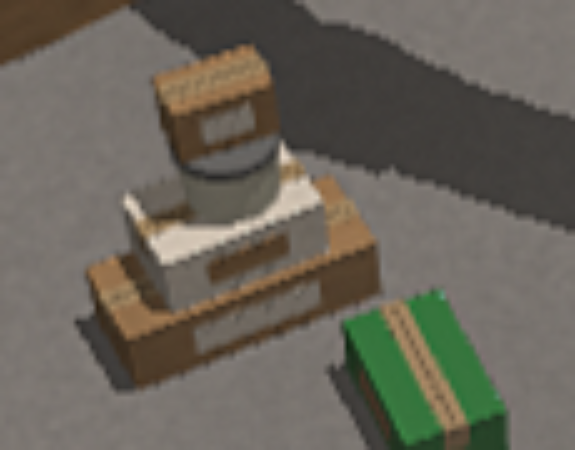

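View pics/cropB.png

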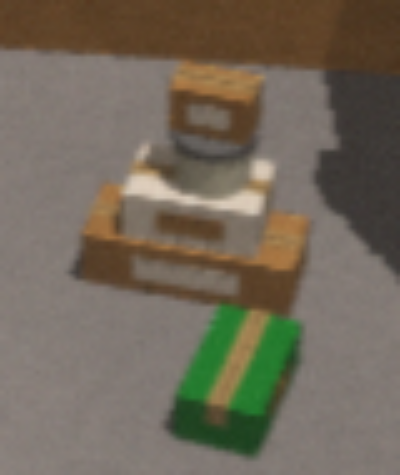

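```bash
cat > plan.py <<'E'
import sys
from h import *
# usage: plan.py x y z yaw(deg of tool x, mod 180)   grip point target in mm
x,y,z,yaw=map(float,sys.argv[1:5])
s=telemetry.observe();R=np.array(s['tcp_rot']);p=np.array(s['ee_pos'])*1000
g=p+R[:,2]*155
cur=np.degrees(np.arctan2(R[1,0],R[0,0]))
t=(cur-yaw+90)%180-90
a=np.radians(t);R2=R@np.array([[np.cos(a),-np.sin(a),0],[np.sin(a),np.cos(a),0],[0,0,1]])
d=np.array([x,y,z])-g
print('t',round(s['time_s'],2),'grip',g.round(1),'yaw',round(cur,1),'w',round(s['width']*1000,1),'j7',np.round(s['joint_positions'],2)[[0,6]],'F',np.round(s['ft_force'],1))
print('TURN',round(t,1),'then SHIFT',(R2.T@d).round(1),'dist',np.linalg.norm(d).round(0),'| w/o turn',(R.T@d).round(1))
E
python3 plan.py 387 -315 250 -8
```

```text
t 0.65 grip [ 193.2 -620.6  249.7] yaw 17.3 w 85.2 j7 [ 1.24 -0.04] F [0.1 0.7 0.3]
TURN 25.3 then SHIFT [ 1.494e+02 -3.296e+02 -3.000e-01] dist 362.0 | w/o turn [ 275.9 -234.2   -0.3]
```

```bash
python3 -m crank '0 0 0 6.3; 0 0 0 6.3; 0 0 0 6.3; 0 0 0 6.4; 10 -22 0 0; 14 -31 0 0; 14 -31 0 0; 14 -31 0 0; 14 -31 0 0; 14 -31 0 0' 70 40; python3 -m crank '14 -31 0 0; 14 -31 0 0; 14 -31 0 0; 14 -31 0 0; 8 -18 0 0; 5 -10 0 0; 0 0 0 0; 0 0 0 0'
python3 - <<'E'
from h import *
c,im,d=grab('wrist','w1.png');np.savez('w1.npz',im=im,d=d,**c)
E
python3 plan.py 387 -315 250 -8
```

```text
time_s: 1.48
ee_pos: [0.2978, -0.455, 0.405]
tcp_rot: [[0.99, -0.139, 0.001], [-0.139, -0.99, -0.0], [0.001, 0.0, -1.0]]
ft_force: [0.1, 0.4, -0.3]
width: 0.06
time_s: 2.15
ee_pos: [0.3863, -0.3163, 0.4049]
tcp_rot: [[0.99, -0.14, -0.0], [-0.14, -0.99, -0.001], [0.0, 0.001, -1.0]]
ft_force: [0.0, -1.1, 0.2]
width: 0.0599
t 2.2 grip [ 385.6 -317.3  249.8] yaw -8.1 w 59.9 j7 [ 0.59 -1.03] F [ 0.3 -0.2 -0.7]
TURN -0.1 then SHIFT [ 1.1 -2.5 -0.2] dist 3.0 | w/o turn [ 1.1 -2.5 -0.2]
```

View pics/w1.png

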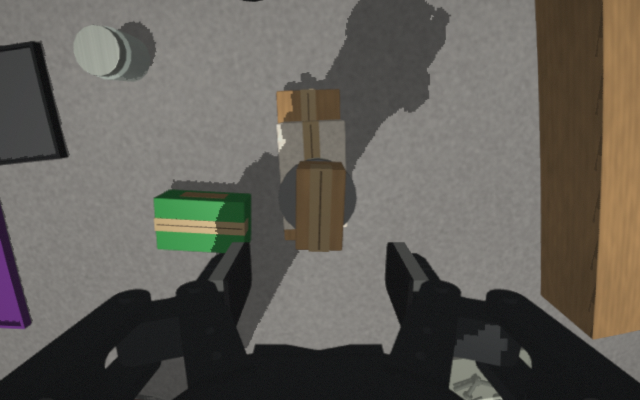

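The wrist view shows the small carton at (322,205), on the dark lid, with the medium and long cartons underneath and the green decoy at (203,222).

```bash
cat > mw.py <<'E'
import sys
from m import *
z=dict(np.load(sys.argv[1])); im,d=z['im'],z['d'];W=cloud(z,d)
for b in sys.argv[2:]:
    x,y,r0,zl,zh=map(float,b.split(','))
    r=np.hypot(W[...,0]-x,W[...,1]-y); m=(r<r0)&(W[...,2]>zl)&(W[...,2]<zh)
    m[250:]=m[250:]&False if False else m[250:]
    nl,lab,st,ce=cv2.connectedComponentsWithStats(m.astype(np.uint8))
    if nl>1:
        i=1+np.argmax(st[1:,4]);P=W[lab==i]; print(b,rect(P),st[i,4],'z',np.median(P[:,2]).round(4),ce[i].round(0))
E
python3 mw.py w1.npz .39,-.315,.1,.155,.17 .4,-.315,.1,.122,.13 .4,-.315,.1,.08,.088 .4,-.315,.12,.038,.048 .35,-.18,.06,.03,.05
```

```text
.39,-.315,.1,.155,.17 ((386.7, -316.8), (57.2, 32.1), -9.6) 4063 z 0.162 [319. 208.]
.4,-.315,.1,.122,.13 ((390.7, -292.6), (49.5, 13.5), -11.5) 774 z 0.1259 [288. 196.]
.4,-.315,.1,.08,.088 ((416.8, -314.3), (58.2, 51.8), 85.1) 2821 z 0.0839 [310. 142.]
.4,-.315,.12,.038,.048 ((456.1, -316.3), (59.5, 28.5), 85.1) 1899 z 0.044 [308. 105.]
.35,-.18,.06,.03,.05 ((350.9, -184.6), (97.3, 59.1), 78.8) 4788 z 0.04 [199. 223.]
```

```bash
python3 plan.py 387 -317 153 -9.6
```

```text
t 2.2 grip [ 385.6 -317.3  249.8] yaw -8.1 w 59.9 j7 [ 0.59 -1.03] F [ 0.3 -0.2 -0.7]
TURN 1.5 then SHIFT [ 1.4 -0.7 96.8] dist 97.0 | w/o turn [ 1.4 -0.7 96.8]
```

```bash
python3 -m crank '1.4 -0.7 15 1.5; 0 0 25 0; 0 0 25 0; 0 0 16 0; 0 0 10 0; 0 0 6 0; 0 0 0 0' ; python3 -m crank '0 0 0 0; 0 0 0 0; 0 0 0 0; 0 0 0 0; 0 0 0 0; 0 0 0 0' 20 30;python3 plan.py 387 -317 153 -9.6
```

```text
time_s: 2.78
ee_pos: [0.3868, -0.3165, 0.3065]
tcp_rot: [[0.986, -0.169, -0.003], [-0.169, -0.986, 0.001], [-0.003, -0.0, -1.0]]
ft_force: [-0.4, -0.7, -0.2]
width: 0.0599
time_s: 3.28
ee_pos: [0.3882, -0.3156, 0.3087]
tcp_rot: [[0.986, -0.165, 0.002], [-0.165, -0.986, -0.002], [0.002, 0.002, -1.0]]
ft_force: [-0.3, -0.1, 5.8]
width: 0.0315
t 3.28 grip [ 388.5 -315.9  153.7] yaw -9.5 w 31.5 j7 [ 0.6  -1.05] F [-0.3 -0.1  5.8]
TURN 0.1 then SHIFT [-1.3  1.3  0.7] dist 2.0 | w/o turn [-1.3  1.3  0.7]
```

```bash
python3 -m crank '0 0 -6 0; 0 0 -12 0; 0 0 -20 0; 0 0 -20 0; 0 0 -15 0; 0 0 -7 0' ; python3 plan.py 500 0 233 20.7
python3 - <<'E'
from h import *
grab('wrist','w2.png')
E
```

```text
time_s: 3.78
ee_pos: [0.3883, -0.3148, 0.3896]
tcp_rot: [[0.986, -0.165, 0.002], [-0.165, -0.986, -0.001], [0.002, 0.001, -1.0]]
ft_force: [-0.0, 0.1, -0.3]
width: 0.0315
t 3.78 grip [ 388.7 -314.9  234.6] yaw -9.5 w 31.5 j7 [ 0.59 -1.06] F [-0.   0.1 -0.3]
TURN -30.2 then SHIFT [ 215.4 -255.3    1.5] dist 334.0 | w/o turn [  58.  -329.     1.5]
```

View pics/w2.png

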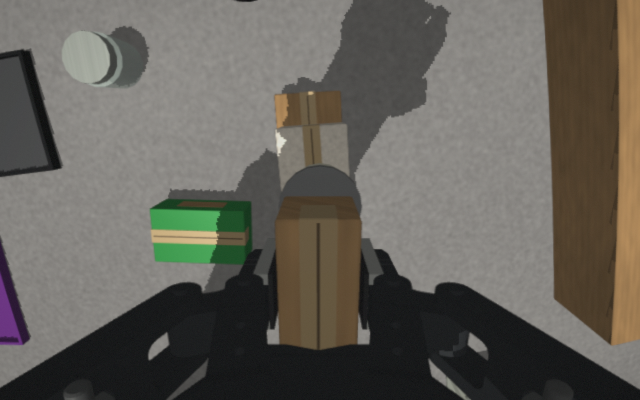

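The carton is held level between the pads. Now carrying it.

```bash
python3 -m crank '0 0 0 -4; 0 0 0 -6.5; 0 0 0 -6.6; 0 0 0 -6.6; 0 0 0 -6.5; 12 -14 0 0; 19 -23 0 0; 22 -26 0 0; 22 -26 0 0; 22 -26 0 0'; python3 -m crank '22 -26 0 0; 22 -26 0 0; 22 -26 0 0; 22 -26 0 0; 20 -24 0 0; 11 -13 0 0'; python3 plan.py 375 337 233 20.7
```

```text
time_s: 4.67
ee_pos: [0.438, -0.1715, 0.3867]
tcp_rot: [[0.936, 0.353, -0.002], [0.353, -0.936, 0.001], [-0.002, -0.002, -1.0]]
ft_force: [0.9, -0.1, -1.1]
width: 0.0313
time_s: 5.17
ee_pos: [0.4999, 0.0055, 0.3867]
tcp_rot: [[0.933, 0.359, -0.002], [0.359, -0.933, 0.003], [-0.0, -0.003, -1.0]]
ft_force: [-0.3, 0.1, -1.1]
width: 0.0313
t 5.17 grip [499.7   6.  231.7] yaw 21.0 w 31.3 j7 [ 0.04 -1.33] F [-0.3  0.1 -1.1]
TURN 0.3 then SHIFT [ 4.000e-01 -3.537e+02 -1.000e-01] dist 354.0 | w/o turn [ 2.500e+00 -3.537e+02 -1.000e-01]
```

```bash
python3 -m crank '0 -18 0 0; 0 -28 0 0; 0 -34 0 0; 0 -35 0 0; 0 -35 0 0; 0 -35 0 0; 0 -35 0 0; 0 -35 0 0; 0 -35 0 0; 0 -30 0 0'; python3 -m crank '0 -20 0 0; 0 -10 0 0; 0 0 0 0'; python3 plan.py 375 337 233 20.7;  python3 - <<'E'
from h import *
c,im,d=grab('wrist','w3.png');np.savez('w3.npz',im=im,d=d,**c)
W=cloud(c,d)
from m import rect
m=(im.max(-1)<75)&(np.hypot(W[...,0]-.375,W[...,1]-.337)<.08)&(W[...,2]<.02)
print(rect(W[m]))
E
```

```text
time_s: 6.0
ee_pos: [0.3847, 0.3022, 0.3867]
tcp_rot: [[0.935, 0.355, -0.002], [0.355, -0.935, -0.0], [-0.003, -0.0, -1.0]]
ft_force: [0.9, 1.0, -0.6]
width: 0.0315
time_s: 6.25
ee_pos: [0.3744, 0.3302, 0.3869]
tcp_rot: [[0.934, 0.358, -0.002], [0.358, -0.934, 0.0], [-0.002, -0.001, -1.0]]
ft_force: [-0.6, -0.0, -1.3]
width: 0.0315
t 6.25 grip [374.  330.3 231.9] yaw 21.0 w 31.5 j7 [-0.62 -2.08] F [-0.6 -0.  -1.3]
TURN 0.3 then SHIFT [ 3.3 -5.9 -1.1] dist 7.0 | w/o turn [ 3.3 -5.9 -1.1]
((381.3, 340.3), (70.7, 59.7), 20.5)
```

View pics/w3.png

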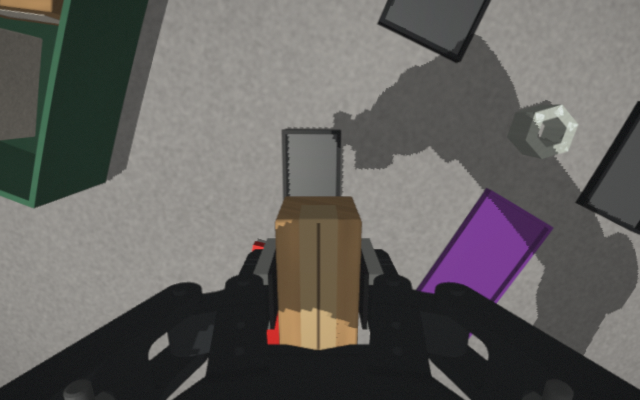

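```bash
python3 -m crank '5 -7 10 0.4; 0 0 25 0; 0 0 35 0; 0 0 35 0; 0 0 35 0; 0 0 25 0; 0 0 15 0; 0 0 8 0; 0 0 4 0; 0 0 0 0';python3 plan.py 376.5 338.4 31.7 20.6
```

```text
time_s: 7.13
ee_pos: [0.3788, 0.3358, 0.1952]
tcp_rot: [[0.939, 0.345, -0.0], [0.345, -0.939, -0.001], [-0.001, 0.001, -1.0]]
ft_force: [0.4, 0.2, -1.3]
width: 0.0316
t 7.13 grip [378.8 335.6  40.2] yaw 20.2 w 31.6 j7 [-0.69 -2.18] F [ 0.4  0.2 -1.3]
TURN -0.4 then SHIFT [-1.2 -3.4  8.5] dist 9.0 | w/o turn [-1.2 -3.4  8.5]
```

```bash
python3 -m crank '-1 -3 2 0; 0 0 2 0; 0 0 2 0; 0 0 1 0; 0 0 1 0; 0 0 0.5 0; 0 0 0 0';python3 plan.py 376.5 338.4 31.7 20.6
```

```text
time_s: 7.72
ee_pos: [0.3762, 0.3389, 0.1873]
tcp_rot: [[0.938, 0.347, 0.0], [0.347, -0.938, 0.0], [0.0, -0.0, -1.0]]
ft_force: [-0.4, 0.3, -0.4]
width: 0.0314
t 7.72 grip [376.3 339.   32.3] yaw 20.3 w 31.4 j7 [-0.7  -2.19] F [-0.4  0.3 -0.4]
TURN -0.3 then SHIFT [0.  0.6 0.6] dist 1.0 | w/o turn [0.  0.6 0.6]
```

```bash
python3 -m crank '0 0 0.5 0; 0 0 0.4 0; 0 0 0 0'; python3 -m crank '0 0 0 0; 0 0 0 0; 0 0 0 0; 0 0 0 0; 0 0 0 0' 60; python3 -m crank '0 0 -8 0; 0 0 -15 0; 0 0 -30 0; 0 0 -35 0; 0 0 -35 0; 0 0 -35 0; 0 0 -25 0; 0 0 -12 0; 0 0 0 0'
python3 - <<'E'
from h import *
c,im,d=grab('wrist','w4.png');np.savez('w4.npz',im=im,d=d,**c)
E
python3 mw.py w4.npz .375,.337,.07,.03,.05
python3 plan.py 500 0 235 20
```

```text
time_s: 7.97
ee_pos: [0.3762, 0.339, 0.1867]
tcp_rot: [[0.938, 0.347, 0.0], [0.347, -0.938, 0.0], [0.0, -0.0, -1.0]]
ft_force: [-1.1, -0.8, 2.6]
width: 0.0313
time_s: 8.38
ee_pos: [0.3762, 0.339, 0.1863]
tcp_rot: [[0.938, 0.347, -0.0], [0.347, -0.938, 0.0], [0.0, -0.0, -1.0]]
ft_force: [0.6, -0.2, -0.3]
width: 0.051
time_s: 9.13
ee_pos: [0.3765, 0.3394, 0.3852]
tcp_rot: [[0.938, 0.347, 0.006], [0.347, -0.938, 0.005], [0.007, -0.003, -1.0]]
ft_force: [0.3, 0.3, 0.3]
width: 0.051
.375,.337,.07,.03,.05 ((375.3, 339.5), (56.8, 32.1), 20.8) 1965 z 0.0401 [319. 183.]
t 9.18 grip [376.6 339.3 228.1] yaw 20.3 w 51.4 j7 [-0.63 -2.11] F [-0.9 -0.2  0. ]
TURN 0.3 then SHIFT [-1.000e-01  3.611e+02 -7.500e+00] dist 361.0 | w/o turn [ -1.9 361.1  -7.5]
```

View pics/w4.png

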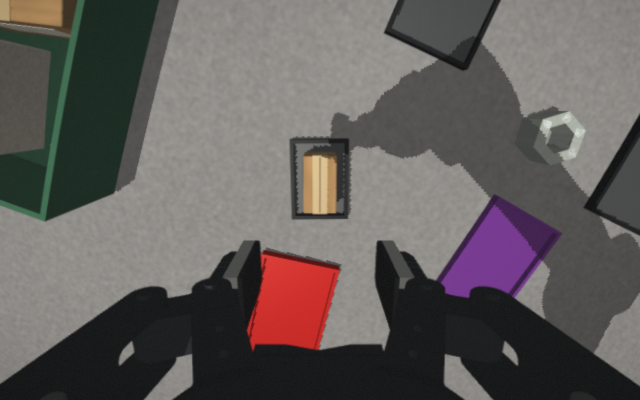

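The small carton sits flat in its tray at (319,183), top at z = 40 mm. Back to the stack for the tub.

```bash
python3 -m crank '0 20 0 0; 0 32 0 0; 0 38 0 0; 0 40 0 0; 0 40 0 0; 0 40 0 0; 0 40 0 0; 0 40 0 0; 0 40 0 0; 0 31 0 0' 100; python3 plan.py 390 -310 230 -5
```

```text
time_s: 10.02
ee_pos: [0.5015, -0.0034, 0.3797]
tcp_rot: [[0.939, 0.344, -0.003], [0.344, -0.939, -0.002], [-0.004, 0.0, -1.0]]
ft_force: [-0.6, 0.5, 0.5]
width: 0.0851
t 10.02 grip [500.9  -3.7 224.7] yaw 20.1 w 85.1 j7 [ 0.06 -1.34] F [-0.6  0.5  0.5]
TURN 25.1 then SHIFT [-83.8 314.9  -4.5] dist 326.0 | w/o turn [-209.5  249.5   -4.5]
```

```bash
python3 -m crank '0 0 -4 6.3; 0 0 0 6.3; 0 0 0 6.3; 0 0 0 6.3; -5 20 0 0; -9 35 0 0; -10 38 0 0; -10 38 0 0; -10 38 0 0; -10 38 0 0'; python3 -m crank '-10 38 0 0; -10 36 0 0; -7 24 0 0; -3 10 0 0; 0 0 0 0'
python3 - <<'E'
from h import *
c,im,d=grab('wrist','w5.png');np.savez('w5.npz',im=im,d=d,**c)
E
python3 mw.py w5.npz .39,-.310,.1,.120,.13 .4,-.315,.1,.08,.088;python3 plan.py 390 -310 120 -5
```

```text
time_s: 10.85
ee_pos: [0.4285, -0.2025, 0.3838]
tcp_rot: [[0.996, -0.085, -0.003], [-0.085, -0.996, 0.001], [-0.003, -0.001, -1.0]]
ft_force: [0.2, -0.1, 0.3]
width: 0.0853
time_s: 11.27
ee_pos: [0.389, -0.3086, 0.384]
tcp_rot: [[0.996, -0.091, -0.003], [-0.091, -0.996, 0.0], [-0.003, -0.0, -1.0]]
ft_force: [0.4, 0.7, -0.1]
width: 0.0854
.39,-.310,.1,.120,.13 ((386.3, -314.9), (59.3, 59.1), -33.9) 5474 z 0.1259 [328. 205.]
.4,-.315,.1,.08,.088 ((414.1, -314.1), (58.1, 56.8), 84.4) 3356 z 0.084 [321. 147.]
t 11.32 grip [ 390.  -306.   229.1] yaw -5.0 w 85.3 j7 [ 0.6  -1.02] F [ 0.9  0.8 -0.6]
TURN -0.0 then SHIFT [  0.6   4.2 109.1] dist 109.0 | w/o turn [  0.6   4.2 109.1]
```

View pics/w5.png

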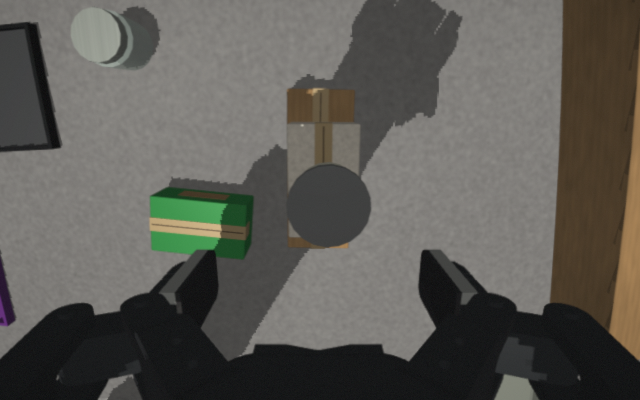

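```bash
python3 plan.py 386.3 -314.9 116 -5; python3 -m crank '-3.7 8 0 0; 0 0 14 0; 0 0 25 0; 0 0 25 0; 0 0 20 0; 0 0 15 0; 0 0 8 0; 0 0 4 0; 0 0 0 0; 0 0 0 0'; python3 plan.py 386.3 -314.9 116 -5
```

```text
t 11.32 grip [ 390.  -306.   229.1] yaw -5.0 w 85.3 j7 [ 0.6  -1.02] F [ 0.9  0.8 -0.6]
TURN -0.0 then SHIFT [ -2.6   9.4 113.1] dist 114.0 | w/o turn [ -2.6   9.4 113.1]
time_s: 12.15
ee_pos: [0.387, -0.3137, 0.2749]
tcp_rot: [[0.996, -0.084, 0.001], [-0.084, -0.996, -0.0], [0.001, 0.0, -1.0]]
ft_force: [-0.8, 0.1, 0.1]
width: 0.0854
t 12.15 grip [ 387.2 -313.7  119.9] yaw -4.8 w 85.4 j7 [ 0.62 -0.99] F [-0.8  0.1  0.1]
TURN 0.2 then SHIFT [-0.8  1.3  3.9] dist 4.0 | w/o turn [-0.8  1.3  3.9]
```

```bash
python3 -m crank '-0.5 1 3 0; 0 0 0 0'; python3 -m crank '0 0 0 0; 0 0 0 0; 0 0 0 0; 0 0 0 0; 0 0 0 0' 50 40; python3 plan.py 386.3 -314.9 116 -5; python3 -m crank '0 0 -5 0; 0 0 -12 0; 0 0 -20 0; 0 0 -22 0; 0 0 -22 0; 0 0 -15 0; 0 0 -8 0'; python3 plan.py 609.7 -281 220 -5
python3 - <<'E'
from h import *
c,im,d=grab('wrist','w6.png');np.savez('w6.npz',im=im,d=d,**c)
E
python3 mw.py w6.npz .4,-.315,.1,.08,.088
```

```text
time_s: 12.32
ee_pos: [0.3859, -0.3151, 0.2718]
tcp_rot: [[0.996, -0.086, 0.001], [-0.086, -0.996, -0.001], [0.001, 0.001, -1.0]]
ft_force: [0.6, -0.1, 0.2]
width: 0.0856
time_s: 12.73
ee_pos: [0.3859, -0.3153, 0.2721]
tcp_rot: [[0.996, -0.086, 0.001], [-0.086, -0.996, -0.001], [0.001, 0.001, -1.0]]
ft_force: [-2.0, 0.2, 6.6]
width: 0.0585
t 12.73 grip [ 386.  -315.5  117.1] yaw -4.9 w 58.5 j7 [ 0.62 -0.99] F [-2.   0.2  6.6]
TURN 0.1 then SHIFT [ 0.2 -0.6  1.1] dist 1.0 | w/o turn [ 0.2 -0.6  1.1]
time_s: 13.32
ee_pos: [0.3859, -0.3148, 0.3769]
tcp_rot: [[0.996, -0.085, 0.002], [-0.085, -0.996, -0.001], [0.002, 0.001, -1.0]]
ft_force: [0.4, 0.6, -3.0]
width: 0.0586
t 13.32 grip [ 386.2 -315.   221.9] yaw -4.9 w 58.6 j7 [ 0.62 -1.  ] F [ 0.4  0.6 -3. ]
TURN 0.1 then SHIFT [219.7 -53.3   2.3] dist 226.0 | w/o turn [219.8 -52.9   2.3]
.4,-.315,.1,.08,.088 ((407.6, -313.4), (70.1, 58.2), -5.5) 5600 z 0.084 [314. 160.]
```

View pics/w6.png

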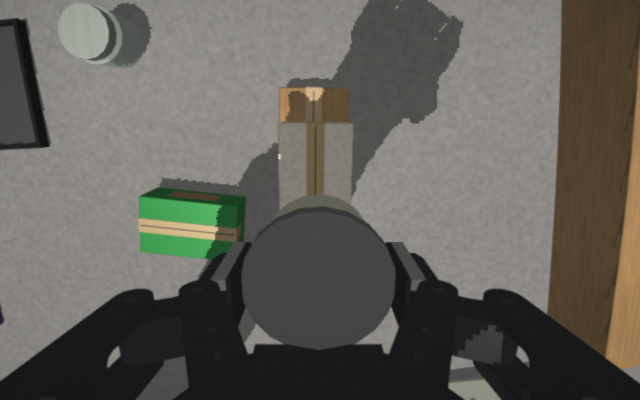

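The tub is held level by its lid. Now to the round tray.

```bash
python3 -m crank '10 -3 0 0; 18 -4 0 0; 25 -6 0 0; 28 -7 0 0; 28 -7 0 0; 28 -7 0 0; 28 -7 0 0; 25 -6 0 0; 18 -4 0 0; 9 -2 0 0'; python3 -m crank '3 0 0 0; 0 0 0 0';python3 - <<'E'
from h import *
c,im,d=grab('wrist','w7.png');np.savez('w7.npz',im=im,d=d,**c)
W=cloud(c,d)
m=(im.max(-1)<75)&(np.hypot(W[...,0]-.61,W[...,1]+.281)<.06)&(W[...,2]<.02)
print(np.nanmin(W[m],0),np.nanmax(W[m],0),m.sum())
# circle fit to far edge: max radius by angle
P=W[m][:,:2]*1000
from scipy.optimize import least_squares
h=cv2.convexHull(P.astype(np.float32))[:,0]; h=h[h[:,0]>np.median(P[:,0])]
r=least_squares(lambda q:np.hypot(h[:,0]-q[0],h[:,1]-q[1])-44,[610,-281]);print(r.x,np.abs(r.fun).max())
E
python3 plan.py 609.7 -281 38 -5
```

```text
time_s: 14.2
ee_pos: [0.6098, -0.2778, 0.372]
tcp_rot: [[0.997, -0.081, -0.002], [-0.081, -0.997, 0.004], [-0.002, -0.004, -1.0]]
ft_force: [-0.4, 0.2, -2.9]
width: 0.0585
time_s: 14.37
ee_pos: [0.6103, -0.2799, 0.3727]
tcp_rot: [[0.996, -0.084, -0.003], [-0.084, -0.996, 0.002], [-0.003, -0.002, -1.0]]
ft_force: [-0.0, -1.5, -3.1]
width: 0.0582
[ 0.5734932  -0.32595456 -0.00191441] [ 0.65278542 -0.23765177  0.01400291] 2664
[ 608.70618668 -281.38644173] 0.4992869770876993
t 14.42 grip [ 608.9 -280.5  218.3] yaw -4.9 w 58.4 j7 [ 0.38 -1.24] F [-0.3 -0.8 -2.3]
TURN 0.1 then SHIFT [  1.5   0.6 180.3] dist 180.0 | w/o turn [  1.5   0.6 180.3]
```

View pics/w7.png

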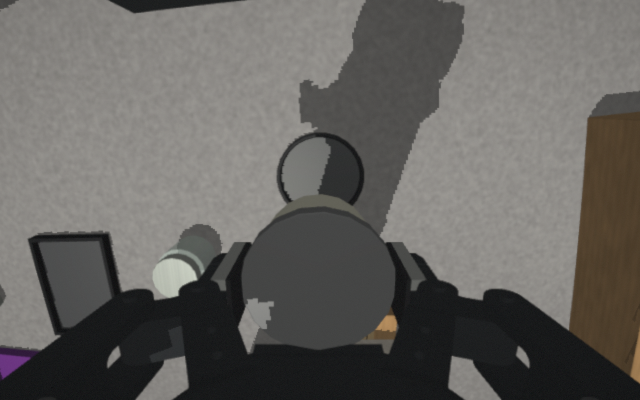

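```bash
python3 -m crank '0 0.8 10 0; 0 0 22 0; 0 0 32 0; 0 0 34 0; 0 0 30 0; 0 0 22 0; 0 0 12 0; 0 0 7 0; 0 0 4 0; 0 0 0 0'; python3 plan.py 609 -281.3 37 -5
```

```text
time_s: 15.25
ee_pos: [0.6095, -0.282, 0.2026]
tcp_rot: [[0.996, -0.086, 0.001], [-0.086, -0.996, -0.0], [0.001, 0.0, -1.0]]
ft_force: [0.4, -0.0, -3.1]
width: 0.0582
t 15.25 grip [ 609.6 -282.1   47.6] yaw -4.9 w 58.2 j7 [ 0.39 -1.23] F [ 0.4 -0.  -3.1]
TURN 0.1 then SHIFT [-0.7 -0.7 10.6] dist 11.0 | w/o turn [-0.7 -0.7 10.6]
```

```bash
python3 -m crank '-0.7 -0.6 3 0; 0 0 3 0; 0 0 2 0; 0 0 1 0; 0 0 0.5 0; 0 0 0 0';python3 plan.py 609 -281.3 37 -5
```

```text
time_s: 15.75
ee_pos: [0.6089, -0.281, 0.1929]
tcp_rot: [[0.996, -0.085, 0.0], [-0.085, -0.996, -0.0], [0.0, 0.0, -1.0]]
ft_force: [-0.7, 0.9, -2.7]
width: 0.0584
t 15.75 grip [ 608.9 -281.1   37.9] yaw -4.9 w 58.4 j7 [ 0.39 -1.23] F [-0.7  0.9 -2.7]
TURN 0.1 then SHIFT [0.1 0.2 0.9] dist 1.0 | w/o turn [0.1 0.2 0.9]
```

```bash
python3 -m crank '0 0 0.5 0; 0 0 0.5 0; 0 0 0 0'; python3 -m crank '0 0 0.5 0; 0 0 0 0'
```

```text
time_s: 16.0
ee_pos: [0.609, -0.2811, 0.1923]
tcp_rot: [[0.996, -0.086, 0.001], [-0.086, -0.996, -0.0], [0.001, 0.0, -1.0]]
ft_force: [0.0, 0.4, 0.6]
width: 0.0586
time_s: 16.17
ee_pos: [0.6089, -0.2811, 0.1922]
tcp_rot: [[0.996, -0.086, 0.001], [-0.086, -0.996, -0.0], [0.001, 0.0, -1.0]]
ft_force: [-1.6, 0.4, 3.4]
width: 0.0581
```

Contact is made, so I release and back off.

```bash
python3 -m crank '0 0 0 0; 0 0 0 0; 0 0 0 0; 0 0 0 0; 0 0 0 0; 0 0 0 0' 100; python3 -m crank '0 0 -8 0; 0 0 -15 0; 0 0 -30 0; 0 0 -35 0; 0 0 -35 0; 0 0 -35 0; 0 0 -20 0; 0 0 -8 0; 0 0 0 0'
python3 - <<'E'
from h import *
c,im,d=grab('wrist','w8.png');np.savez('w8.npz',im=im,d=d,**c)
E
python3 mw.py w8.npz .609,-.281,.07,.04,.055
python3 plan.py 393 -310 215 -5.5
```

```text
time_s: 16.67
ee_pos: [0.6089, -0.281, 0.1912]
tcp_rot: [[0.996, -0.086, -0.0], [-0.086, -0.996, 0.0], [-0.0, -0.0, -1.0]]
ft_force: [0.2, -0.1, 0.4]
width: 0.085
time_s: 17.42
ee_pos: [0.6091, -0.2812, 0.3803]
tcp_rot: [[0.996, -0.086, 0.005], [-0.086, -0.996, -0.002], [0.005, 0.002, -1.0]]
ft_force: [0.2, 0.1, 0.3]
width: 0.0856
.609,-.281,.07,.04,.055 ((609.5, -280.3), (59.1, 58.7), 36.3) 3231 z 0.0459 [317. 183.]
t 17.47 grip [ 608.8 -281.   222.7] yaw -4.9 w 85.8 j7 [ 0.38 -1.24] F [-0.6 -0.  -1. ]
TURN 0.6 then SHIFT [-212.    49.5    7.6] dist 218.0 | w/o turn [-212.5   47.3    7.6]
```

View pics/w8.png

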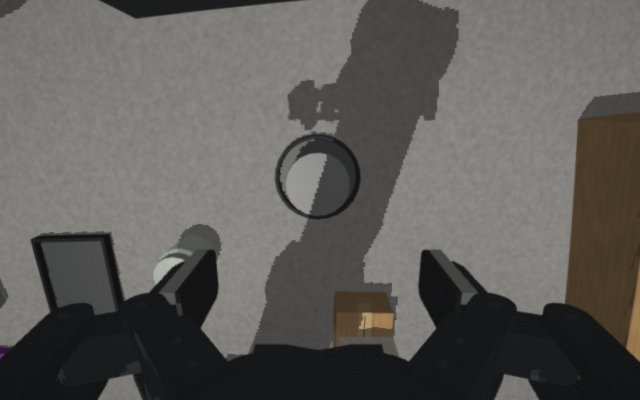

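The tub is flat in the round tray at (317,183), top at z = 46 mm. Next is the medium carton.

```bash
python3 -m crank '-14 3 0 0.6; -28 6 0 0; -36 8 0 0; -38 9 0 0; -38 9 0 0; -30 7 0 0; -18 4 0 0; -9 2 0 0; 0 0 0 0; 0 0 0 0'
python3 - <<'E'
from h import *
c,im,d=grab('wrist','w9.png');np.savez('w9.npz',im=im,d=d,**c)
E
python3 mw.py w9.npz .395,-.315,.1,.08,.088 .4,-.315,.12,.038,.048
python3 plan.py 393 -311 68 -5.5
```

```text
time_s: 18.3
ee_pos: [0.3949, -0.3084, 0.3764]
tcp_rot: [[0.995, -0.095, -0.0], [-0.095, -0.995, 0.001], [-0.001, -0.001, -1.0]]
ft_force: [-0.7, 0.4, 0.5]
width: 0.0855
.395,-.315,.1,.08,.088 ((394.6, -312.2), (96.3, 58.2), -5.5) 8413 z 0.084 [324. 190.]
.4,-.315,.12,.038,.048 ((454.5, -316.3), (59.4, 30.6), 84.6) 2234 z 0.044 [321. 113.]
t 18.35 grip [ 395.7 -308.1  221.6] yaw -5.4 w 85.3 j7 [ 0.59 -1.03] F [ 0.4 -0.8  0.7]
TURN 0.1 then SHIFT [ -2.5   3.4 153.6] dist 154.0 | w/o turn [ -2.5   3.4 153.6]
```

View pics/w9.png

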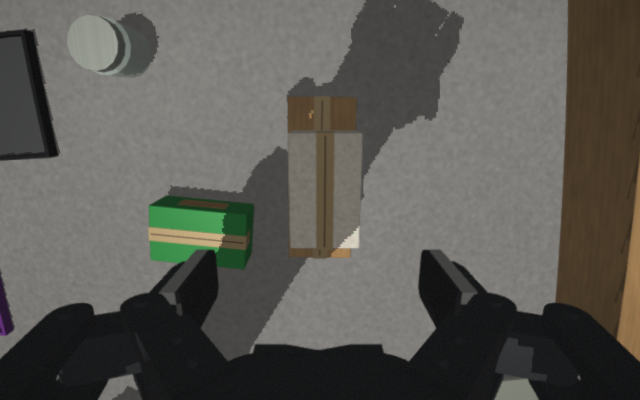

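```bash
python3 -m crank '-1 4 12 0; 0 0 26 0; 0 0 32 0; 0 0 30 0; 0 0 22 0; 0 0 14 0; 0 0 7 0; 0 0 3 0; 0 0 0 0; 0 0 0 0'; python3 plan.py 394.6 -312.2 71 -5.5
```

```text
time_s: 19.18
ee_pos: [0.3937, -0.3127, 0.2319]
tcp_rot: [[0.995, -0.095, 0.002], [-0.095, -0.995, -0.001], [0.002, 0.001, -1.0]]
ft_force: [-0.0, -0.2, -0.0]
width: 0.0854
t 19.18 grip [ 394.  -312.8   76.9] yaw -5.5 w 85.4 j7 [ 0.61 -1.01] F [-0.  -0.2 -0. ]
TURN 0.0 then SHIFT [ 0.6 -0.7  5.9] dist 6.0 | w/o turn [ 0.6 -0.7  5.9]
```

```bash
python3 -m crank '0.6 -0.6 4 0; 0 0 2 0; 0 0 0 0'; python3 -m crank '0 0 0 0; 0 0 0 0; 0 0 0 0; 0 0 0 0; 0 0 0 0; 0 0 0 0' 45 50; python3 plan.py 394.6 -312.2 71 -5.5; python3 -m crank '0 0 -4 0; 0 0 -10 0; 0 0 -18 0; 0 0 -22 0; 0 0 -22 0; 0 0 -22 0; 0 0 -22 0; 0 0 -14 0; 0 0 -6 0'
python3 - <<'E'
from h import *
c,im,d=grab('wrist','w10.png');np.savez('w10.npz',im=im,d=d,**c)
E
python3 mw.py w10.npz .4,-.315,.12,.038,.048
python3 plan.py 505 3 210 -3.5
```

```text
time_s: 19.43
ee_pos: [0.3936, -0.312, 0.2255]
tcp_rot: [[0.995, -0.096, 0.001], [-0.096, -0.995, -0.0], [0.001, 0.0, -1.0]]
ft_force: [-0.4, 0.1, 0.8]
width: 0.0854
time_s: 19.93
ee_pos: [0.3936, -0.3124, 0.2259]
tcp_rot: [[0.995, -0.096, 0.001], [-0.096, -0.995, -0.001], [0.001, 0.001, -1.0]]
ft_force: [-1.3, -0.7, 5.5]
width: 0.0571
t 19.93 grip [ 393.7 -312.5   70.9] yaw -5.5 w 57.1 j7 [ 0.61 -1.01] F [-1.3 -0.7  5.5]
TURN -0.0 then SHIFT [ 0.9 -0.4 -0.1] dist 1.0 | w/o turn [ 0.9 -0.4 -0.1]
time_s: 20.68
ee_pos: [0.3936, -0.312, 0.3676]
tcp_rot: [[0.995, -0.096, 0.003], [-0.096, -0.995, -0.002], [0.003, 0.001, -1.0]]
ft_force: [0.1, 0.2, -3.4]
width: 0.0572
.4,-.315,.12,.038,.048 ((448.8, -315.6), (59.3, 43.4), 84.4) 3580 z 0.044 [316. 122.]
t 20.73 grip [ 394.1 -312.4  212.6] yaw -5.5 w 57.1 j7 [ 0.6  -1.02] F [ 0.  -0.3 -2.6]
TURN -2.0 then SHIFT [  91.4 -321.6    2.3] dist 334.0 | w/o turn [  80.2 -324.6    2.3]
```

View pics/w10.png

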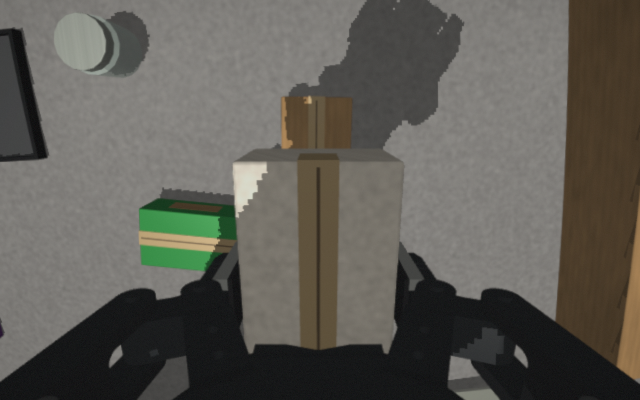

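The medium carton is held. Now to the medium tray.

```bash
python3 -m crank '0 0 0 -2; 3 -12 0 0; 6 -21 0 0; 8 -28 0 0; 9 -32 0 0; 9 -32 0 0; 9 -32 0 0; 9 -32 0 0; 9 -32 0 0; 9 -32 0 0'; python3 -m crank '9 -32 0 0; 6 -20 0 0; 4 -13 0 0; 1 -4 0 0; 0 0 0 0'
python3 - <<'E'
from h import *
c,im,d=grab('wrist','w11.png');np.savez('w11.npz',im=im,d=d,**c)
W=cloud(c,d)
from m import rect
m=(im.max(-1)<75)&(np.hypot(W[...,0]-.505,W[...,1]-.003)<.09)&(W[...,2]<.02)
print(rect(W[m]))
E
python3 plan.py 504 3 35 -3.5
```

```text
time_s: 21.57
ee_pos: [0.4795, -0.0611, 0.3642]
tcp_rot: [[0.998, -0.061, -0.003], [-0.061, -0.998, 0.001], [-0.003, -0.001, -1.0]]
ft_force: [1.6, -0.9, -2.8]
width: 0.0569
time_s: 21.98
ee_pos: [0.5036, 0.0058, 0.3643]
tcp_rot: [[0.998, -0.058, -0.003], [-0.058, -0.998, 0.001], [-0.003, -0.001, -1.0]]
ft_force: [0.1, -0.6, -2.2]
width: 0.0571
((549.1, -0.7), (87.9, 36.0), 86.8)
t 22.03 grip [503.    4.  209.5] yaw -3.5 w 57.4 j7 [-0.04 -1.69] F [-0.9 -1.2 -3.1]
TURN 0.0 then SHIFT [  1.5   0.8 174.5] dist 174.0 | w/o turn [  1.5   0.8 174.5]
```

View pics/w11.png

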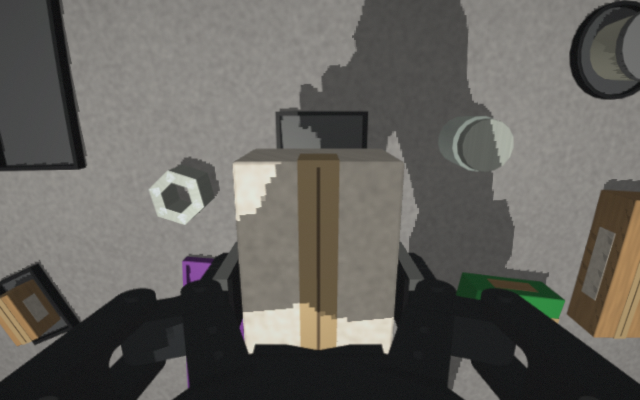

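```bash
python3 -m crank '1.2 1.6 10 0; 0 0 22 0; 0 0 30 0; 0 0 33 0; 0 0 30 0; 0 0 20 0; 0 0 12 0; 0 0 7 0; 0 0 4 0; 0 0 0 0'; python3 plan.py 504.4 2.2 30.9 -3.4
```

```text
time_s: 22.87
ee_pos: [0.505, 0.0012, 0.1968]
tcp_rot: [[0.998, -0.063, -0.001], [-0.063, -0.998, -0.0], [-0.001, 0.001, -1.0]]
ft_force: [0.2, 0.1, -2.8]
width: 0.057
t 22.87 grip [504.8   1.1  41.8] yaw -3.6 w 57.0 j7 [-0.04 -1.69] F [ 0.2  0.1 -2.8]
TURN -0.2 then SHIFT [-0.5 -1.1 10.9] dist 11.0 | w/o turn [-0.5 -1.1 10.9]
```

```bash
python3 -m crank '-0.4 -1 3 0; 0 0 3 0; 0 0 2 0; 0 0 1 0; 0 0 0.8 0; 0 0 0 0';python3 plan.py 504.4 2.2 30.9 -3.4
```

```text
time_s: 23.37
ee_pos: [0.5048, 0.0032, 0.1876]
tcp_rot: [[0.998, -0.061, 0.0], [-0.061, -0.998, 0.0], [0.0, -0.0, -1.0]]
ft_force: [-0.3, -0.0, -2.0]
width: 0.0573
t 23.37 grip [504.8   3.2  32.6] yaw -3.5 w 57.3 j7 [-0.04 -1.7 ] F [-0.3 -0.  -2. ]
TURN -0.1 then SHIFT [-0.4  1.   1.7] dist 2.0 | w/o turn [-0.4  1.   1.7]
```

```bash
python3 -m crank '0 0 0.6 0; 0 0 0.5 0; 0 0 0 0'; python3 -m crank '0 0 0.4 0; 0 0 0 0'
```

```text
time_s: 23.62
ee_pos: [0.5048, 0.0031, 0.1864]
tcp_rot: [[0.998, -0.061, 0.0], [-0.061, -0.998, 0.0], [0.0, -0.0, -1.0]]
ft_force: [0.9, 0.5, -2.9]
width: 0.0575
time_s: 23.78
ee_pos: [0.5048, 0.0031, 0.186]
tcp_rot: [[0.998, -0.061, -0.0], [-0.061, -0.998, 0.0], [-0.0, -0.0, -1.0]]
ft_force: [0.1, -0.3, -2.7]
width: 0.0573
```

```bash
python3 -m crank '0 0 0.4 0; 0 0 0.4 0; 0 0 0 0'; python3 -m crank '0 0 0.4 0; 0 0 0 0'
```

```text
time_s: 24.03
ee_pos: [0.5048, 0.0031, 0.1859]
tcp_rot: [[0.998, -0.061, 0.0], [-0.061, -0.998, 0.0], [0.0, -0.0, -1.0]]
ft_force: [-1.7, 0.9, 5.0]
width: 0.0573
time_s: 24.2
ee_pos: [0.5047, 0.0031, 0.1859]
tcp_rot: [[0.998, -0.061, 0.0], [-0.061, -0.998, 0.0], [0.0, -0.0, -1.0]]
ft_force: [-2.7, 0.2, 7.6]
width: 0.0574
```

Contact is firm, so I release.

```bash
python3 -m crank '0 0 -0.6 0; 0 0 0 0; 0 0 0 0; 0 0 0 0; 0 0 0 0; 0 0 0 0' 100; python3 -m crank '0 0 -8 0; 0 0 -15 0; 0 0 -30 0; 0 0 -35 0; 0 0 -35 0; 0 0 -30 0; 0 0 -18 0; 0 0 -8 0; 0 0 0 0'
python3 - <<'E'
from h import *
c,im,d=grab('wrist','w12.png');np.savez('w12.npz',im=im,d=d,**c)
E
python3 mw.py w12.npz .505,.002,.07,.03,.055
python3 plan.py 390 -310 215 -5.5
```

```text
time_s: 24.7
ee_pos: [0.5048, 0.0031, 0.1853]
tcp_rot: [[0.998, -0.061, -0.0], [-0.061, -0.998, 0.0], [-0.0, -0.0, -1.0]]
ft_force: [0.7, -0.1, 0.1]
width: 0.0847
time_s: 25.45
ee_pos: [0.505, 0.0031, 0.3665]
tcp_rot: [[0.998, -0.061, 0.005], [-0.061, -0.998, 0.0], [0.005, -0.001, -1.0]]
ft_force: [-0.3, 0.8, 0.2]
width: 0.0854
.505,.002,.07,.03,.055 ((506.0, 4.1), (96.1, 58.1), -3.4) 6908 z 0.044 [318. 183.]
t 25.5 grip [504.7   3.1 209.8] yaw -3.5 w 85.3 j7 [-0.04 -1.69] F [ 0.5 -0.6 -0.3]
TURN 2.0 then SHIFT [-84.2 322.6  -5.3] dist 333.0 | w/o turn [-95.3 319.5  -5.3]
```

View pics/w12.png

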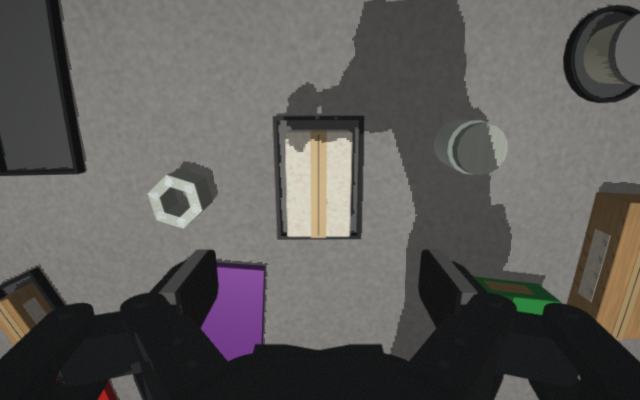

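The medium carton is flat in its tray at (318,183), top at z = 44 mm. Last is the long carton.

```bash
python3 -m crank '0 0 0 2; -5 18 0 0; -8 32 0 0; -10 38 0 0; -10 38 0 0; -10 38 0 0; -10 38 0 0; -10 38 0 0; -10 36 0 0; -9 28 0 0'; python3 -m crank '-7 14 0 0; -5 4 0 0; 0 0 0 0; 0 0 0 0'
python3 - <<'E'
from h import *
c,im,d=grab('wrist','w13.png');np.savez('w13.npz',im=im,d=d,**c)
E
python3 mw.py w13.npz .4,-.315,.12,.038,.048
python3 plan.py 393 -311 30 -5.5
```

```text
time_s: 26.33
ee_pos: [0.3919, -0.2944, 0.3624]
tcp_rot: [[0.995, -0.099, -0.004], [-0.099, -0.995, 0.001], [-0.004, -0.001, -1.0]]
ft_force: [0.1, 0.0, 0.2]
width: 0.0856
time_s: 26.67
ee_pos: [0.3805, -0.3071, 0.3633]
tcp_rot: [[0.996, -0.095, -0.002], [-0.095, -0.996, 0.003], [-0.002, -0.003, -1.0]]
ft_force: [0.4, 1.0, 0.6]
width: 0.0856
.4,-.315,.12,.038,.048 ((395.5, -309.3), (150.1, 60.3), -6.3) 11824 z 0.044 [321. 161.]
t 26.72 grip [ 380.9 -306.3  208.6] yaw -5.3 w 85.7 j7 [ 0.61 -1.01] F [0.4 0.8 0.3]
TURN 0.2 then SHIFT [ 12.6   3.9 178.6] dist 179.0 | w/o turn [ 12.6   3.9 178.6]
```

View pics/w13.png

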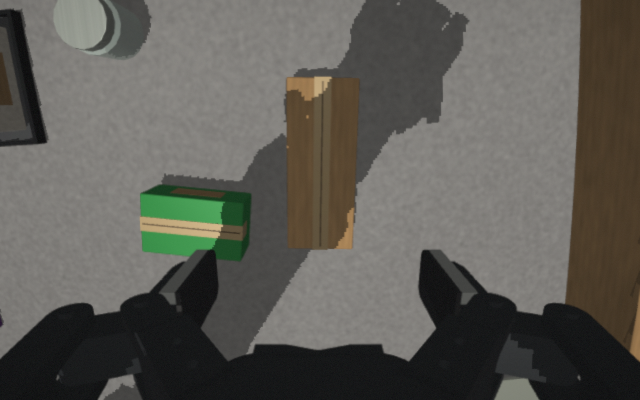

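```bash
python3 plan.py 395.5 -309.3 29 -5.9; python3 -m crank '14.3 1.5 0 0.6; 0 0 14 0; 0 0 28 0; 0 0 34 0; 0 0 34 0; 0 0 26 0; 0 0 18 0; 0 0 10 0; 0 0 5 0; 0 0 0 0'; python3 plan.py 395.5 -309.3 29 -5.9
```

```text
t 26.72 grip [ 380.9 -306.3  208.6] yaw -5.3 w 85.7 j7 [ 0.61 -1.01] F [0.4 0.8 0.3]
TURN 0.6 then SHIFT [ 15.    1.8 179.6] dist 180.0 | w/o turn [ 15.    2.  179.6]
time_s: 27.55
ee_pos: [0.3951, -0.3103, 0.1949]
tcp_rot: [[0.995, -0.104, -0.001], [-0.104, -0.995, 0.001], [-0.001, -0.001, -1.0]]
ft_force: [0.4, -0.7, 0.8]
width: 0.0853
t 27.55 grip [ 395.  -310.1   39.9] yaw -6.0 w 85.3 j7 [ 0.61 -1.02] F [ 0.4 -0.7  0.8]
TURN -0.1 then SHIFT [ 0.4 -0.8 10.9] dist 11.0 | w/o turn [ 0.4 -0.8 10.9]
```

```bash
python3 -m crank '0.5 -0.8 5 0; 0 0 4 0; 0 0 1.5 0; 0 0 0 0'; python3 -m crank '0 0 0 0; 0 0 0 0; 0 0 0 0; 0 0 0 0; 0 0 0 0; 0 0 0 0' 45 60; python3 plan.py 395.5 -309.3 29 -5.9; python3 -m crank '0 0 -4 0; 0 0 -10 0; 0 0 -18 0; 0 0 -22 0; 0 0 -24 0; 0 0 -24 0; 0 0 -24 0; 0 0 -20 0; 0 0 -12 0; 0 0 -6 0'
python3 plan.py 560 0 190 -2.5;python3 - <<'E'
from h import *
c,im,d=grab('wrist','w14.png')
E
```

```text
time_s: 27.88
ee_pos: [0.3951, -0.3105, 0.1852]
tcp_rot: [[0.994, -0.106, 0.0], [-0.106, -0.994, -0.0], [0.001, 0.0, -1.0]]
ft_force: [0.6, -0.7, -0.4]
width: 0.0854
time_s: 28.38
ee_pos: [0.395, -0.3105, 0.1856]
tcp_rot: [[0.994, -0.107, 0.001], [-0.107, -0.994, -0.0], [0.001, 0.0, -1.0]]
ft_force: [-0.2, 0.2, 5.7]
width: 0.0593
t 28.38 grip [ 395.1 -310.6   30.6] yaw -6.1 w 59.3 j7 [ 0.61 -1.02] F [-0.2  0.2  5.7]
TURN -0.2 then SHIFT [ 0.2 -1.3  1.6] dist 2.0 | w/o turn [ 0.2 -1.3  1.6]
time_s: 29.22
ee_pos: [0.3947, -0.3104, 0.3508]
tcp_rot: [[0.994, -0.106, 0.002], [-0.106, -0.994, -0.001], [0.002, 0.001, -1.0]]
ft_force: [0.6, 0.0, -5.1]
width: 0.0594
t 29.22 grip [ 395.  -310.6  195.8] yaw -6.1 w 59.4 j7 [ 0.6  -1.03] F [ 0.6  0.  -5.1]
TURN -3.6 then SHIFT [ 151.3 -317.5    5.7] dist 352.0 | w/o turn [ 131.  -326.4    5.7]
```

View pics/w14.png

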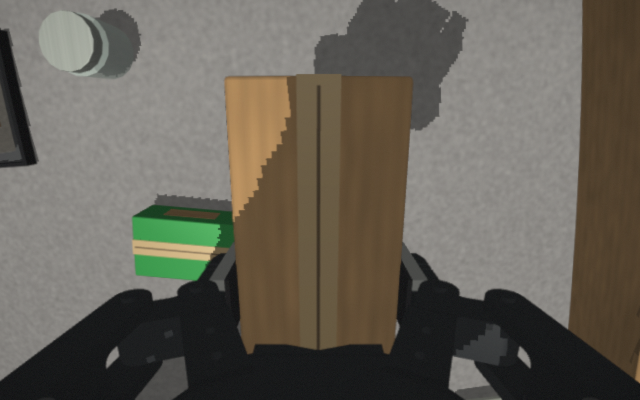

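```bash
python3 plan.py 619 281.5 195 -2.5; python3 -m crank '0 0 0 -3.6; 5 -11 0 0; 9 -20 0 0; 11 -26 0 0; 12 -30 0 0; 12 -30 0 0; 12 -30 0 0; 12 -30 0 0; 12 -30 0 0; 12 -30 0 0'; python3 plan.py 619 281.5 195 -2.5
```

```text
t 29.27 grip [ 395.1 -310.7  195.9] yaw -6.1 w 58.9 j7 [ 0.6  -1.03] F [ 0.  -0.1 -5.1]
TURN -3.6 then SHIFT [ 1.978e+02 -6.014e+02  4.000e-01] dist 633.0 | w/o turn [ 1.596e+02 -6.127e+02  4.000e-01]
time_s: 30.1
ee_pos: [0.5022, -0.0752, 0.3477]
tcp_rot: [[0.999, -0.044, -0.003], [-0.044, -0.999, 0.001], [-0.003, -0.001, -1.0]]
ft_force: [0.2, -0.0, -5.4]
width: 0.0592
t 30.1 grip [501.7 -75.  192.7] yaw -2.5 w 59.2 j7 [ 0.1 -1.5] F [ 0.2 -0.  -5.4]
TURN -0.0 then SHIFT [ 101.7 -361.3   -2.3] dist 375.0 | w/o turn [ 101.4 -361.4   -2.3]
```

```bash
python3 -m crank '8 -29 0 0; 8 -30 0 0; 8 -30 0 0; 8 -30 0 0; 8 -30 0 0; 8 -30 0 0; 8 -30 0 0; 8 -30 0 0; 8 -30 0 0; 8 -30 0 0'; python3 -m crank '7 -26 0 0; 5 -18 0 0; 3 -10 0 0; 0 0 0 0; 0 0 0 0'; python3 plan.py 619 281.5 195 -2.5
python3 - <<'E'
from h import *
c,im,d=grab('wrist','w15.png');np.savez('w15.npz',im=im,d=d,**c)
W=cloud(c,d)
from m import rect
m=(im.max(-1)<75)&(np.hypot(W[...,0]-.619,W[...,1]-.2815)<.12)&(W[...,2]<.02)&(W[...,0]>.6)
print(rect(W[m]))
E
```

```text
time_s: 30.93
ee_pos: [0.5943, 0.2199, 0.347]
tcp_rot: [[0.999, -0.044, -0.004], [-0.044, -0.999, -0.001], [-0.004, 0.001, -1.0]]
ft_force: [0.3, -0.6, -5.4]
width: 0.0589
time_s: 31.35
ee_pos: [0.6119, 0.2703, 0.3475]
tcp_rot: [[0.999, -0.044, -0.003], [-0.044, -0.999, -0.002], [-0.003, 0.003, -1.0]]
ft_force: [0.7, -1.1, -4.9]
width: 0.0591
t 31.35 grip [611.4 269.9 192.5] yaw -2.5 w 59.1 j7 [-0.46 -2.05] F [ 0.7 -1.1 -4.9]
TURN -0.0 then SHIFT [  7.1 -11.9  -2.6] dist 14.0 | w/o turn [  7.1 -11.9  -2.6]
((705.7, 278.5), (86.4, 1.1), 87.5)
```

View pics/w15.png

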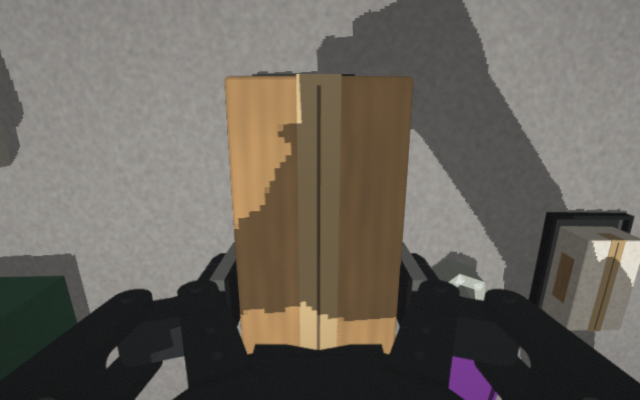

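```bash
python3 -m crank '6.5 -12 0 0; 0 0 10 0; 0 0 20 0; 0 0 28 0; 0 0 30 0; 0 0 26 0; 0 0 18 0; 0 0 10 0; 0 0 4 0; 0 0 0 0'; python3 plan.py 618.2 281.8 34.6 -2.5
```

```text
time_s: 32.23
ee_pos: [0.6196, 0.2812, 0.2022]
tcp_rot: [[0.999, -0.045, -0.001], [-0.045, -0.999, -0.001], [-0.001, 0.001, -1.0]]
ft_force: [-0.0, 0.5, -4.8]
width: 0.0594
t 32.23 grip [619.3 281.   47.2] yaw -2.6 w 59.4 j7 [-0.47 -2.06] F [-0.   0.5 -4.8]
TURN -0.1 then SHIFT [-1.2 -0.8 12.6] dist 13.0 | w/o turn [-1.2 -0.8 12.6]
```

```bash
python3 -m crank '-1 -0.8 4 0; 0 0 3 0; 0 0 2 0; 0 0 1 0; 0 0 1 0; 0 0 0 0'; python3 -m crank '0 0 0.5 0; 0 0 0.4 0; 0 0 0 0'; python3 plan.py 618.2 281.8 34.6 -2.5
```

```text
time_s: 32.73
ee_pos: [0.6187, 0.2831, 0.1921]
tcp_rot: [[0.999, -0.044, 0.0], [-0.044, -0.999, 0.0], [0.0, -0.0, -1.0]]
ft_force: [0.1, -0.1, -4.7]
width: 0.0593
time_s: 32.98
ee_pos: [0.6187, 0.2831, 0.1911]
tcp_rot: [[0.999, -0.044, 0.0], [-0.044, -0.999, 0.0], [0.0, -0.0, -1.0]]
ft_force: [-0.2, -0.4, -4.9]
width: 0.0595
t 32.98 grip [618.7 283.1  36.1] yaw -2.5 w 59.5 j7 [-0.47 -2.06] F [-0.2 -0.4 -4.9]
TURN -0.0 then SHIFT [-0.4  1.3  1.5] dist 2.0 | w/o turn [-0.4  1.3  1.5]
```

```bash
python3 -m crank '0 1 0.5 0; 0 0 0.5 0; 0 0 0 0'; python3 -m crank '0 0 0.4 0; 0 0 0 0'
```

```text
time_s: 33.23
ee_pos: [0.6186, 0.2819, 0.1899]
tcp_rot: [[0.999, -0.044, -0.0], [-0.044, -0.999, -0.0], [-0.0, 0.0, -1.0]]
ft_force: [0.5, -0.5, -5.5]
width: 0.0593
time_s: 33.4
ee_pos: [0.6187, 0.282, 0.1897]
tcp_rot: [[0.999, -0.044, 0.0], [-0.044, -0.999, 0.0], [0.0, -0.0, -1.0]]
ft_force: [-0.3, -0.3, -4.6]
width: 0.0593
```

```bash
python3 -m crank '0 0 0.4 0; 0 0 0.3 0; 0 0 0 0'; python3 -m crank '0 0 0.4 0; 0 0 0 0'
```

```text
time_s: 33.65
ee_pos: [0.6187, 0.282, 0.1897]
tcp_rot: [[0.999, -0.044, 0.0], [-0.044, -0.999, 0.0], [0.0, -0.0, -1.0]]
ft_force: [-1.5, -1.3, 1.0]
width: 0.0591
time_s: 33.82
ee_pos: [0.6187, 0.2821, 0.1897]
tcp_rot: [[0.999, -0.044, 0.0], [-0.044, -0.999, 0.0], [0.0, -0.0, -1.0]]
ft_force: [-3.4, -2.4, 5.0]
width: 0.0594
```

Contact again. I release and retreat.

```bash
python3 -m crank '0 0 -0.5 0; 0 0 0 0; 0 0 0 0; 0 0 0 0; 0 0 0 0; 0 0 0 0' 100; python3 -m crank '0 0 -8 0; 0 0 -15 0; 0 0 -30 0; 0 0 -35 0; 0 0 -35 0; 0 0 -35 0; 0 0 -20 0; 0 0 -10 0; 0 0 0 0; 0 0 0 0'
python3 - <<'E'
from h import *
for n in('wrist','scene','side'):
    c,im,d=grab(n,n+'9.png');np.savez(n+'9.npz',im=im,d=d,**c)
E
python3 mw.py wrist9.npz .6185,.282,.1,.03,.055
python3 mw.py scene9.npz .375,.339,.05,.03,.05 .609,-.281,.07,.04,.055 .505,.003,.07,.03,.055 .6185,.282,.1,.03,.055 .53,-.13,.06,.03,.08 .497,.14,.05,.015,.06
python3 mw.py scene0.npz .53,-.13,.06,.03,.08 .497,.14,.05,.015,.06
```

```text
time_s: 34.32
ee_pos: [0.6187, 0.2822, 0.189]
tcp_rot: [[0.999, -0.044, 0.0], [-0.044, -0.999, 0.0], [0.0, -0.0, -1.0]]
ft_force: [-0.1, 0.1, -0.2]
width: 0.0853
time_s: 35.15
ee_pos: [0.6183, 0.2819, 0.3764]
tcp_rot: [[0.999, -0.044, -0.001], [-0.044, -0.999, -0.0], [-0.001, 0.0, -1.0]]
ft_force: [-0.0, -0.8, -1.0]
width: 0.0852
.6185,.282,.1,.03,.055 ((619.2, 283.1), (150.1, 60.2), -2.6) 10730 z 0.048 [317. 176.]
.375,.339,.05,.03,.05 ((376.9, 340.1), (57.5, 32.2), 20.2) 406 z 0.0401 [412. 311.]
.609,-.281,.07,.04,.055 ((610.6, -278.5), (60.6, 59.9), 58.8) 350 z 0.0453 [185. 173.]
.6185,.282,.1,.03,.055 ((620.4, 284.3), (150.2, 61.2), -3.0) 1999 z 0.0481 [299. 357.]
.53,-.13,.06,.03,.08 ((533.8, -132.7), (46.3, 45.4), 63.0) 315 z 0.0537 [239. 196.]
.497,.14,.05,.015,.06 ((479.5, 148.2), (34.8, 5.7), 62.4) 40 z 0.0321 [321. 272.]
.53,-.13,.06,.03,.08 ((534.4, -131.8), (46.0, 44.5), -79.8) 313 z 0.0541 [239. 196.]
.497,.14,.05,.015,.06 ((498.7, 140.7), (51.1, 48.2), -51.5) 346 z 0.0323 [312. 273.]
```

View pics/wrist9.png

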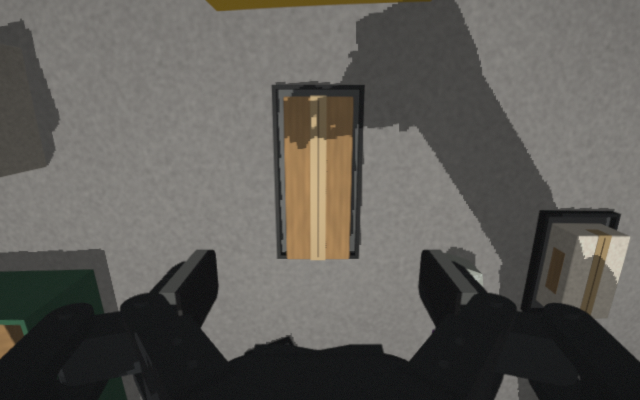

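View pics/side9.png

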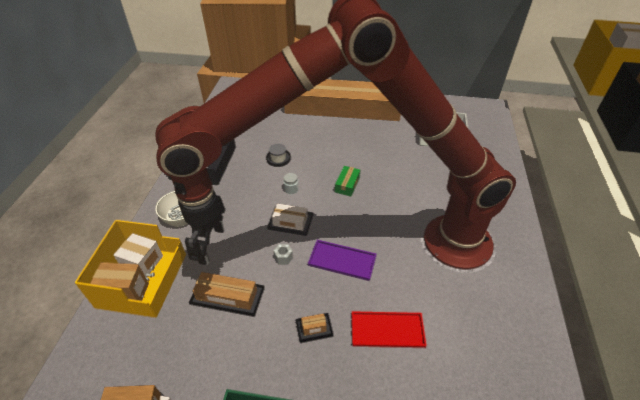

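In the side view all four packages sit in their trays: tub (278,156), medium (291,216), long (227,292), small (314,326). The jar (290,183) and coupling (283,252) are where they started, and the arm is clear.

```bash
python3 mw.py side9.npz .497,.14,.05,.015,.06; python3 mw.py side0.npz .497,.14,.05,.015,.06; python3 -c "
from cell import workorder;print(workorder.hand_in())"
```

```text
.497,.14,.05,.015,.06 ((495.9, 138.9), (51.3, 50.0), 6.6) 245 z 0.0317 [283. 252.]
.497,.14,.05,.015,.06 ((495.6, 139.2), (53.3, 47.6), 65.1) 245 z 0.0316 [283. 252.]
the job is handed in; nothing more can be done
None
```

I took the stack apart from the top down and set each package flat in its black tray before lifting the next. The order was small carton, tub, medium carton, long carton, and the job was handed in at about 35 s of the 122 s allowed.

- **Fit:** The wrist camera, checked after each release, showed all four inside their tray walls. Each was within about 2 mm of its tray's measured centre and within about 1° of its angle.
- **Flat:** Their tops stood at 40, 46, 44 and 48 mm, which is what each should read sitting flat on its tray floor.
- **Set down, not dropped:** Each package was lowered slowly until the wrist force showed contact, then let go. The highest force I saw in the readings was about 8 N.
- **Bystanders:** The jar and the coupling both measured within 1 mm of where they began. I did not go near the purple and red trays. The green carton looks unmoved in the pictures.
- **Checks that failed or disagreed:** In the final scene view the arm partly hid the coupling, so that reading was wrong, and I used the side camera for it. That final scene view also gave no position for the medium carton. Its fit rests on the wrist measurement taken just after release, plus the final side picture, which shows it in place.

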